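# Fit the spare filter from behind the jars

## Task

Fit the spare orange-and-white filter to the vacuum pump: first clear both jars out of the rack onto the cork mat while the filter is still in the rack, then stand the filter fully down in the pump's round seat, which you must uncover by sliding the yellow gate aside, and slide the gate fully closed over it. Put each jar back upright in the middle of the bay of its own colour. Set the glass jars down gently, never tip or drop them, and do not shift the amber glue bottle.

Things in the scene. Friction and masses are not known exactly. Their poses are not given: they have to be found in the camera images.
- jar_red_mid (a point): upright glass jar of brass screws with a red screw lid and red band: a plain cylinder 56 mm in diameter and 120 mm tall, 0.2 to 0.4 kg; the point is at its centre, 60 mm above its foot; z is up along the jar. It starts in the middle of the red bay and goes back there
- jar_blue_mid (a point): upright glass jar of steel screws with a blue screw lid and blue band: a plain cylinder 56 mm in diameter and 120 mm tall, 0.2 to 0.4 kg; the point is at its centre, 60 mm above its foot; z is up along the jar. It starts in the middle of the blue bay and goes back there
- filter_mid (a point): spare filter: upright pleated white cylinder with orange end caps, 46 mm in diameter, 62 mm tall, 0.08 kg; the point is at its centre. It starts on the 4 mm floor of the rack's wooden middle bay, between the jars; wooden cheeks 66 mm high, 62 mm apart along the rack's x, enclose it, so fingers fit only along the rack's y, once the jars are gone
- bay_red: fixed red steel bay of the rack, 90 x 76 mm: floor 4 mm thick, two upright walls 66 mm high and 5 mm thick at x = +-40 to 45 mm, open at both y ends; origin on the table (z 0) under the floor's middle. It stands beside the wooden middle bay, centres 62 mm apart along y; which side is drawn afresh. Its axes are those of the whole rack
- bay_blue: fixed blue steel bay of the rack, 90 x 76 mm: floor 4 mm thick, two upright walls 66 mm high and 5 mm thick at x = +-40 to 45 mm, open at both y ends; origin on the table (z 0) under the floor's middle. It stands beside the wooden middle bay, centres 62 mm apart along y; which side is drawn afresh. Its axes are those of the whole rack
- mat: fixed cork mat, 250 mm along its x, 130 mm along its y, 4 mm thick, the side area for the jars; origin under its centre on the table (z 0)
- seat (a point): floor centre, 8 mm above the table, of the round seat of the pump's filter holder: a recess 60 mm across, 12 mm deep, in an aluminium block 86 mm square, top 20 mm above the table. z up; the gate slides along x. Pump motor (150 mm high) on the -y side from 125 mm off; two gate rails 90 mm above the table at x -48 to -153 mm, y +-27 to 37 mm
- gate (a joint): opening of the gate in m: 0 fully closed over the seat, 0.090 fully open; it slides along the seat's -x with about 1.5 N friction and stays put. Starts at 0 to 0.025. Its yellow plate is 50 mm wide, its underside 74 mm above the table, its edge at x = 30 mm minus the opening from the seat's centre: from about 0.06 the filter can be lowered past it
- gate_post (a point): black square post, 16 x 16 mm, for moving the gate, standing 34 mm up from the yellow plate (80 to 114 mm above the table); the point is on its axis, 99 mm above the table, at x = -55 mm minus the opening from the seat's centre; axes as the seat's. It can be gripped from above
- glue_mid (a point): bystander: loose amber glue bottle with a yellow label and black cap, 40 mm in diameter, 95 mm tall, the point 45 mm above its foot; not to be moved

How it is judged:
By the outcome, as a careful person would: the job done as asked, in the order asked, and still so for the second after the job is handed in, with the robot touching nothing.
It also fails if it takes over 131 s, if anything falls off the work surface, if the arm or the gripper's body presses on something with over 40 N, if the wrist force passes 120 N, or if a joint passes its speed limit or range.

## Robot

A 6-joint arm with a two-finger parallel gripper is mounted at the origin on the work surface. World frame = base frame: x ahead of the robot, y to its left, z up, the work surface at z = 0. Lengths are in m, angles in rad, forces in N, time in s.
With the tool pointing down it reaches from about 0.3 to 0.75 m from the base axis. Payload 8.5 kg.
Tool frame: the origin (TCP) lies on the centre line of the jaws, within the pads' length; the fingertips stand env.tip_extent ahead of it and the grasp point (between the pads) lies 2 mm behind it (env.tip_extent is the distance from the TCP to the fingertips, in m); z points along the fingers, y is the line along which they close (so a half turn about z gives the same grasp; the last joint's range is limited). The gripper opens to 85 mm and grips with 20 to 120 N. Pads are 22 mm wide; open, the fingers measure 114 mm over their backs; the gripper's body (76 mm by 85 mm) begins 54 mm behind the grasp point. The pads swing forward as they close: fully open they stand 13 mm farther back than shut.
Start: joints at [-1.555, 0.381, 1.297, -0, 1.464, -0.215], TCP at [0.126, -0.535, 0.248] pointing down, gripper open.
Joint ranges: [-3.11, 3.11], [-0.89, 2.33], [0.22, 2.48], [-1.42, 4.56], [0.17, 2.85], [-2.88, 2.88]. Speed limits (rad/s): [2.39, 2.39, 3.14, 3.14, 3.14, 3.14].

## Interface

Orientations are given as a unit quaternion [x, y, z, w].
In Python, from rig import env, cams gives the robot as it stands. The module is installed in compiled form; this text tells all that it offers.
- The arm moves only by the tool jog_arm, never from a script. Its argument "deltas" is a list of rows, each a list of 7 numbers: the shift along the tool's x, y, z in cm, then the turn, a rotation vector about the tool's x, y, z in rad, then the closure, from 0 (fully open) to 1 (shut). A call has exactly 8 rows; each row is the pose to reach, as a shift and turn from the pose commanded when the call began, along the tool's axes at that moment; what a row does not reach only later rows make up. A row lasts 1/8 s, in which the tool goes at most 62.5 mm and 10.7 degrees, less where a joint would pass 70% of its speed; a pose out of reach is approached as far as the arm can. A call with a gripper value outside its range is refused whole. The fingers move at their own pace and stop on an object; "grip_force" is the grip in N (left out, the last holds). Time passes only in rows, so rows that repeat a pose let the fingers close, or fill a call up. It gives the time, the measured TCP pose, the force, the opening and the grip force at its end, in the units of the state.
- env.observe(): the state, without advancing time (a new reading comes with each control period).
- cams.capture(name): name is "scene" or "top" or "wrist"; returns a dict with "image" (384x512x3 uint8, blue, green, red), "K" (3x3 intrinsics, pixels), "distortion" ([k1, k2, p1, p2, k3] as OpenCV has them; the pictures are not rectified), "origin" and "rotation" of the camera in the world. Camera axes: x right, y up, looking along -z (the intrinsics and any distortion apply to the point x, -y, -z); pixel columns grow to the right and rows downward; lengths in m; the calibration is good to about 2 mm. A picture is of the moment at which its call begins. There is no depth.
- env.job_done(): hands the job in; it is judged then, once.
The state is a dict: "time": time; "joints": joint angles; "qd": joint speeds; "tau": joint torques, N m; "eef_pos": TCP position; "ee_rot": TCP orientation; "force": force on the tool from outside, world axes, zero at the start; "wrist_torque": the same for the moment, N m; "opening": finger opening in m; "finger_force": force on a finger pad.
Only numpy, scipy, OpenCV 4.12 (cv2) and the standard library are available. Lean on these libraries where they do the work, as an engineer would, in place of code of your own. Each camera call takes 0.05 s, during which the arm holds its last target. There are 200 camera calls.

## Working session

There is one attempt and no reset: what is moved stays moved. The work goes in short steps, Python scripts to look and compute and a tool call to move; the robot and the scene stay as the last step left them, time stands still between calls to the robot, and variables do not carry over. Pictures are saved under pics/ and viewed, at most 14 in all, crops included, and the job is handed in when it is done.

Besides the shell and the picture viewer there is one more tool, called in YAML: its name, and indented under it one key for each argument. jog_arm: Moves the arm, as the interface text tells. Its arguments: {"type":"object","properties":{"deltas":{"type":"array","items":{"type":"array","items":{"type":"number"}}},"grip_force":{"type":"number"}},"required":["deltas"]}

```bash
mkdir -p pics
python3 - <<'E'
from rig import env,cams
import cv2,numpy as np
for n in("scene","top"):
    c=cams.capture(n);cv2.imwrite(f"pics/{n}0.png",cv2.resize(c["image"],(800,600),interpolation=cv2.INTER_CUBIC))
    print(n,c["K"],c["distortion"],c["origin"],c["rotation"])
s=env.observe();print(s,env.tip_extent)
E
```

```text
scene [[377.78039725   0.         258.50675142]
 [  0.         377.78039725 197.00538918]
 [  0.           0.           1.        ]] [-0.10579293  0.          0.          0.          0.        ] [ 0.94786743 -0.03220558  0.79291735] [0.18700792 0.15925556 0.64166994 0.72658475]
top [[383.41652245   0.         259.61234186]
 [  0.         383.41652245 191.81297327]
 [  0.           0.           1.        ]] [0.00118007 0.         0.         0.         0.        ] [0.48455713 0.01232223 0.95316546] [ 0.03388515 -0.03754432 -0.70435335  0.70804561]
{'time': 0.1, 'joints': array([-1.55529090e+00,  3.81123475e-01,  1.29814401e+00, -3.37785341e-05,
        1.46359555e+00, -2.15308411e-01]), 'qd': array([ 0.00085778, -0.00107035, -0.00311921, -0.00014378, -0.0010623 ,
       -0.00067042]), 'tau': array([ 5.72990786e-03, -4.49215472e+01, -2.31656170e+01, -1.00349935e-04,
        3.62532417e-03,  1.69293435e-05]), 'eef_pos': array([ 0.12580487, -0.53517749,  0.24779008]), 'ee_rot': array([ 9.93347600e-01,  1.15152693e-01,  4.66437096e-05, -6.33699836e-04]), 'force': array([-0.41838561,  0.41892507,  0.17226369]), 'wrist_torque': array([ 0.00646715,  0.03125672, -0.02573698]), 'finger_force': 0.0, 'opening': 0.08533518925681832} 0.017
```

View pics/top0.png

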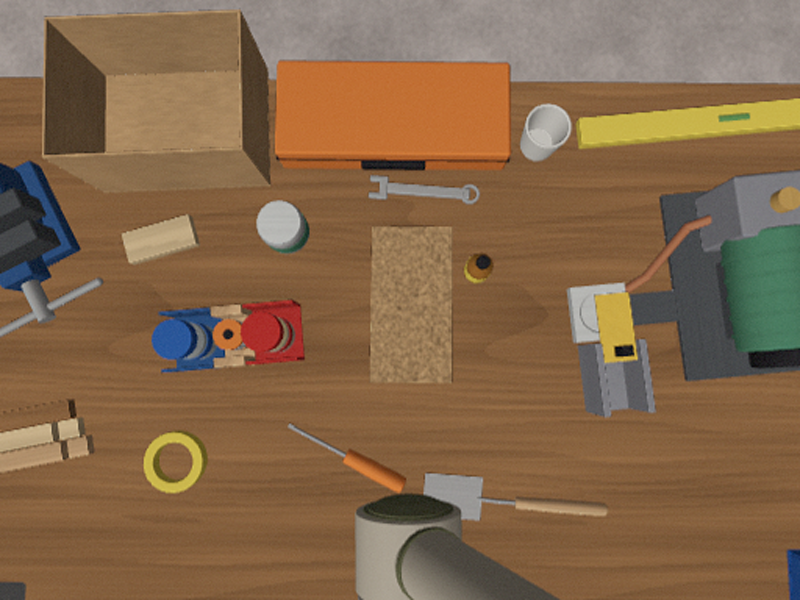

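View pics/scene0.png

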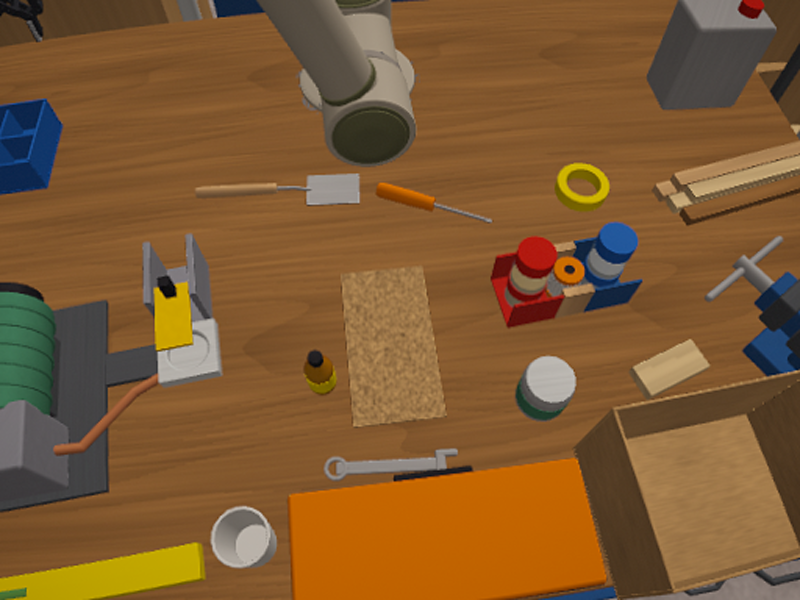

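```bash
cat > h.py <<'E'
import numpy as np,cv2
from scipy.spatial.transform import Rotation as R
def ray(c,px):
    p=cv2.undistortPoints(np.array([[px]],float),c["K"],np.array(c["distortion"]))[0,0]
    return R.from_quat(c["rotation"]).apply([p[0],-p[1],-1.0])
def at(c,px,z):
    d=ray(c,px);o=np.array(c["origin"]);return o+d*(z-o[2])/d[2]
def proj(c,P):
    q=R.from_quat(c["rotation"]).inv().apply(np.atleast_2d(P)-c["origin"])
    q=q*[1,-1,-1]
    return cv2.projectPoints(q.astype(float),np.zeros(3),np.zeros(3),c["K"],np.array(c["distortion"]))[0][:,0]
def crop(im,x0,x1,y0,y1,s):
    return cv2.resize(im[y0:y1,x0:x1],None,fx=s,fy=s,interpolation=cv2.INTER_CUBIC)
E
python3 - <<'E'
from rig import env,cams
from h import *
c=cams.capture("top")
a=crop(c["image"],95,205,185,245,7);b=crop(c["image"],355,430,175,270,6)
cv2.imwrite("pics/rack.png",a);cv2.imwrite("pics/pump.png",b)
E
```

```text
(no output)
```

View pics/rack.png

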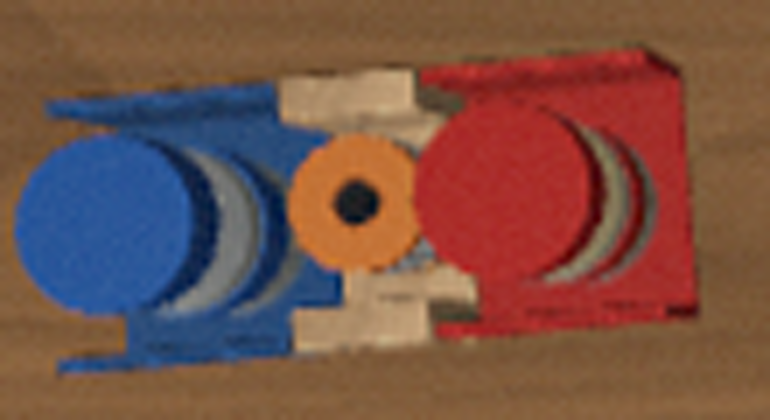

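View pics/pump.png

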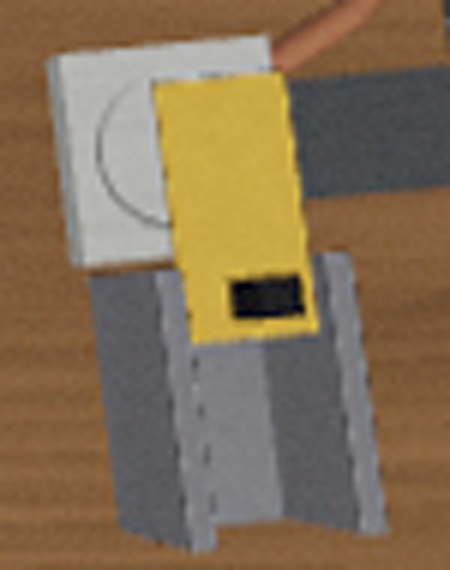

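Run:
```python
from rig import env,cams
from h import *
c=cams.capture("top")
A=lambda x,y,z:at(c,((x+.5)/7-.5+95,(y+.5)/7-.5+185),z)
B=lambda x,y,z:at(c,((x+.5)/6-.5+355,(y+.5)/6-.5+175),z)
T=lambda x,y,z:at(c,((x+.5)/1.5625-.5,(y+.5)/1.5625-.5),z)
np.set_printoptions(precision=4,suppress=True)
b,r,f=A(104,225,.124),A(503,194,.124),A(357,203,.066)
print("blue,red,filt",b,r,f,"mid",(b+r)/2,"dist",np.linalg.norm(b-r))
d=b-r;print("rack y angle",np.arctan2(d[1],d[0])-np.pi/2)
P=[B(*p,.08) for p in((152,83),(285,72),(318,330),(190,342))]
print("plate",P);
x=(P[0]+P[1]-P[2]-P[3])/2;y=(P[0]+P[3]-P[1]-P[2])/2
print("xang",np.arctan2(x[1],x[0]),"yang",np.arctan2(y[1],y[0])-np.pi/2,"len",np.linalg.norm(x),np.linalg.norm(y))
print("edge mid",(P[0]+P[1])/2,"post",B(280,296,.114))
tl,tr,bl=[B(*p,.02) for p in((60,55),(270,38),(80,265))]
print("block",tl,tr,bl,np.linalg.norm(tl-tr),np.linalg.norm(tl-bl),"centre",(tr+bl)/2)
print("mat",[T(*p,.004) for p in((371,226),(452,226),(452,382),(371,382))])
print("glue",T(483,262,.095),T(478,270,0.03))
```

```text
blue,red,filt [0.5129 0.3315 0.124 ] [0.5231 0.2092 0.124 ] [0.5226 0.271  0.066 ] mid [0.518  0.2704 0.124 ] dist 0.12276334861228583
rack y angle 0.0829499259861457
plate [array([ 0.5825, -0.268 ,  0.08  ]), array([ 0.587 , -0.3191,  0.08  ]), array([ 0.4888, -0.3284,  0.08  ]), array([ 0.484 , -0.2798,  0.08  ])]
xang 0.10663613742269999 yang 0.09278518811042513 len 0.09891043960522669 0.05008416433022481
edge mid [ 0.5847 -0.2936  0.08  ] post [ 0.5009 -0.3017  0.114 ]
block [ 0.6005 -0.2499  0.02  ] [ 0.608  -0.3362  0.02  ] [ 0.5148 -0.2561  0.02  ] 0.0866228099427976 0.0859459351239448 centre [ 0.5614 -0.2961  0.02  ]
mat [array([0.7004, 0.0645, 0.004 ]), array([ 0.7012, -0.0661,  0.004 ]), array([ 0.4517, -0.0654,  0.004 ]), array([0.4511, 0.0618, 0.004 ])]
glue [ 0.6276 -0.1034  0.095 ] [ 0.6258 -0.1043  0.03  ]
```

```bash
cat >> h.py <<'E'
def go(env,*targets):
    "print tool-frame deltas (cm, rad) from the present pose to (x,y,z,yaw); yaw = world angle of tool x"
    s=env.observe();r=R.from_quat(s["ee_rot"])
    for x,y,z,a in targets:
        q=R.from_matrix([[np.cos(a),np.sin(a),0],[np.sin(a),-np.cos(a),0],[0,0,-1]])
        d=r.inv().apply(np.array([x,y,z])-s["eef_pos"])*100
        print(d.round(2),(r.inv()*q).as_rotvec().round(3))
E
python3 - <<'E'
from rig import env
from h import *
go(env,(.45,0,.25,.083),(.52,.24,.25,.083))
E
```

```text
[ 43.8  -44.69  -0.16] [-0.001 -0.     0.148]
[ 56.11 -66.46  -0.14] [-0.001 -0.     0.148]
```

jog_arm:
  deltas:
    - [4.4, -4.5, 0, 0, 0, 0.02, 0]
    - [8.8, -8.9, 0, 0, 0, 0.04, 0]
    - [13.1, -13.4, 0, 0, 0, 0.06, 0]
    - [17.5, -17.9, 0, 0, 0, 0.08, 0]
    - [21.9, -22.3, 0, 0, 0, 0.1, 0]
    - [26.3, -26.8, 0, 0, 0, 0.12, 0]
    - [30.7, -31.3, 0, 0, 0, 0.14, 0]
    - [35, -35.8, 0, 0, 0, 0.148, 0]

```text
time: 1.2
eef_pos: [0.3849, -0.1057, 0.2485]
ee_rot: [0.999, 0.041, 0.0, 0.0]
force: [0.8, -1.9, -0.3]
opening: 0.0857
finger_force: 0.0
```

Run:
```python
from rig import env
from h import *
print(env.observe()["eef_pos"],env.observe()["force"])
go(env,(.45,0,.25,.083),(.51,.27,.26,.083))
```

```text
[ 0.3849473  -0.10565218  0.24850222] [ 0.84090294 -1.87740054 -0.30601477]
[  7.35 -10.    -0.15] [ 0.    -0.001 -0.001]
[ 15.54 -36.41  -1.16] [ 0.    -0.001 -0.001]
```

jog_arm:
  deltas:
    - [2.5, -5.5, 0, 0, 0, 0, 0]
    - [5, -11, -0.4, 0, 0, 0, 0]
    - [7.5, -16.5, -0.8, 0, 0, 0, 0]
    - [10, -22, -1, 0, 0, 0, 0]
    - [12.5, -28, -1.1, 0, 0, 0, 0]
    - [14.5, -33, -1.1, 0, 0, 0, 0]
    - [15.5, -36.4, -1.1, 0, 0, 0, 0]
    - [15.5, -36.4, -1.1, 0, 0, 0, 0]

```text
time: 2.2
eef_pos: [0.5085, 0.2701, 0.2585]
ee_rot: [0.999, 0.043, -0.0, 0.0]
force: [-0.3, -0.6, -0.8]
opening: 0.0857
finger_force: 0.0
```

Run:
```python
from rig import env,cams
from h import *
c=cams.capture("wrist");cv2.imwrite("pics/w1.png",cv2.resize(c["image"],(800,600),interpolation=cv2.INTER_CUBIC))
print(c["origin"],c["rotation"],c["K"],c["distortion"],env.observe()["eef_pos"])
```

```text
[0.57969185 0.27669279 0.38381988] [-0.1070341   0.09802177 -0.66885841  0.72908426] [[269.57478467   0.         260.48158105]
 [  0.         269.57478467 194.06142698]
 [  0.           0.           1.        ]] [-0.04385896  0.          0.          0.          0.        ] [0.50840062 0.2687298  0.25874314]
```

View pics/w1.png

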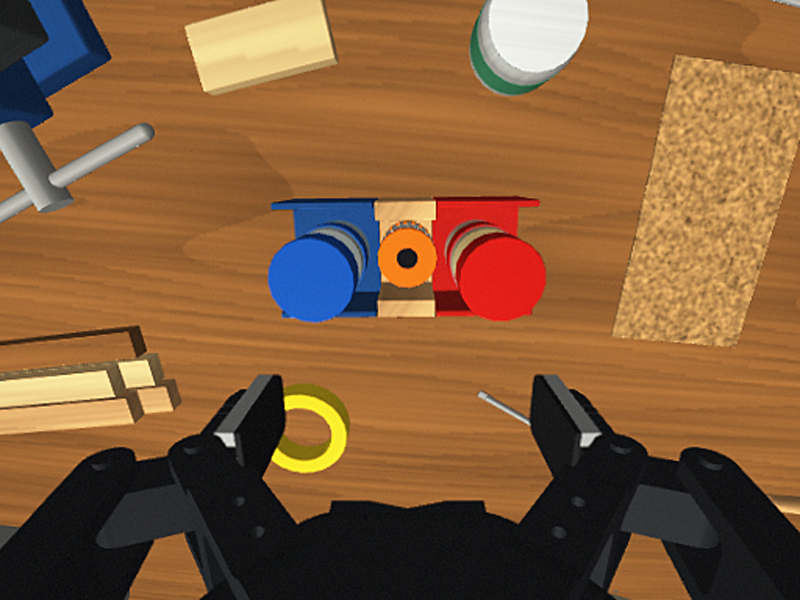

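Run:
```python
from rig import env,cams
from h import *
c=cams.capture("wrist")
T=lambda x,y,z:at(c,((x+.5)/1.5625-.5,(y+.5)/1.5625-.5),z)
b,r,f=T(314,278,.124),T(502,277,.124),T(407,259,.066)
print("blue,red,filt",b,r,f,"mid",(b+r)/2,"dist",np.linalg.norm(b-r));d=b-r;print(np.arctan2(d[1],d[0])-np.pi/2)
print([T(*p,.066) for p in((272,203),(539,199),(375,200),(436,199))],[T(*p,.07) for p in((376,317),(435,317))])
go(env,(.523,.209,.20,.083),(.523,.209,.095,.083))
```

```text
blue,red,filt [0.51377965 0.32893776 0.124     ] [0.52450858 0.21017811 0.124     ] [0.51999489 0.27025717 0.066     ] mid [0.51914411 0.26955794 0.124     ] dist 0.11924329985759845
0.09009695980259091
[array([0.55356955, 0.37341898, 0.066     ]), array([0.57314844, 0.17690744, 0.066     ]), array([0.56187563, 0.29744969, 0.066     ]), array([0.56638816, 0.25277912, 0.066     ])] [array([0.47270601, 0.29070353, 0.07      ]), array([0.47662425, 0.2444894 , 0.07      ])]
[0.97 5.99 5.9 ] [0.    0.001 0.   ]
[ 0.98  5.99 16.4 ] [0.    0.001 0.   ]
```

jog_arm:
  deltas:
    - [0.6, 3, 1.5, 0, 0, 0, 0]
    - [1.1, 6, 3.5, 0, 0, -0.007, 0]
    - [1.1, 6, 6, 0, 0, -0.007, 0]
    - [1.1, 6, 9, 0, 0, -0.007, 0]
    - [1.1, 6, 12, 0, 0, -0.007, 0]
    - [1.1, 6, 14.5, 0, 0, -0.007, 0]
    - [1.1, 6, 16, 0, 0, -0.007, 0]
    - [1.1, 6, 16.4, 0, 0, -0.007, 0]

```text
time: 3.3
eef_pos: [0.5244, 0.2086, 0.0951]
ee_rot: [0.999, 0.044, -0.0, 0.0]
force: [0.4, 0.1, 0.3]
opening: 0.0858
finger_force: 0.0
```

jog_arm:
  deltas:
    - [0, 0, 0, 0, 0, 0, 0.1]
    - [0, 0, 0, 0, 0, 0, 0.2]
    - [0, 0, 0, 0, 0, 0, 0.3]
    - [0, 0, 0, 0, 0, 0, 0.4]
    - [0, 0, 0, 0, 0, 0, 0.5]
    - [0, 0, 0, 0, 0, 0, 0.7]
    - [0, 0, 0, 0, 0, 0, 1]
    - [0, 0, 0, 0, 0, 0, 1]
  grip_force: 40

```text
time: 4.3
eef_pos: [0.5248, 0.2094, 0.096]
ee_rot: [0.999, 0.045, 0.001, -0.0]
force: [-0.4, 1.1, 5.8]
opening: 0.0554
finger_force: 41.8
```

Run:
```python
from rig import env,cams
from h import *
print(env.observe())
go(env,(.524,.209,.145,.09),(.54,.01,.145,.09))
```

```text
{'time': 4.3, 'joints': array([1.70075881e-01, 5.58635307e-01, 1.47585437e+00, 1.99491661e-04,
       1.10571098e+00, 1.65088474e+00]), 'qd': array([ 0.00033858,  0.0007166 , -0.00034734, -0.00107178, -0.00229921,
        0.00060762]), 'tau': array([-8.11522231e-01, -4.61096227e+01, -1.70849454e+01, -2.22304570e-01,
       -1.77104515e-01, -8.59306601e-03]), 'eef_pos': array([0.52483484, 0.20939611, 0.09602911]), 'ee_rot': array([ 9.98989715e-01,  4.49339124e-02,  6.79437000e-04, -1.75315947e-04]), 'force': array([-0.37296208,  1.12282929,  5.76788954]), 'wrist_torque': array([ 0.13192516,  0.19352809, -0.00831478]), 'finger_force': 41.84408931010694, 'opening': 0.055391110859849664}
[-0.08  0.03 -4.9 ] [-0.    -0.001 -0.   ]
[-0.27 19.99 -4.9 ] [-0.    -0.001 -0.   ]
```

jog_arm:
  deltas:
    - [0, 0, -0.5, 0, 0, 0, 1]
    - [0, 0, -1.5, 0, 0, 0, 1]
    - [0, 0, -3, 0, 0, 0, 1]
    - [0, 0, -4.3, 0, 0, 0, 1]
    - [0, 1.5, -5, 0, 0, 0, 1]
    - [-0.3, 4, -5, 0, 0, 0, 1]
    - [-0.6, 7, -5, 0, 0, 0, 1]
    - [-1, 10.5, -5, 0, 0, 0, 1]

```text
time: 5.3
eef_pos: [0.5238, 0.1021, 0.1455]
ee_rot: [0.999, 0.045, -0.0, 0.0]
force: [0.4, -0.2, -4.2]
opening: 0.0549
finger_force: 43.2
```

jog_arm:
  deltas:
    - [-0.4, 3.5, 0, 0, 0, 0, 1]
    - [-0.8, 6.5, 0, 0, 0, 0, 1]
    - [-1, 9, 0.3, 0, 0, 0, 1]
    - [-1.2, 10, 1, 0, 0, 0, 1]
    - [-1.2, 10.2, 2, 0, 0, 0, 1]
    - [-1.2, 10.2, 3, 0, 0, 0, 1]
    - [-1.2, 10.2, 3.8, 0, 0, 0, 1]
    - [-1.2, 10.2, 4.3, 0, 0, 0, 1]

```text
time: 6.3
eef_pos: [0.5211, 0.0016, 0.1017]
ee_rot: [0.999, 0.045, -0.0, -0.0]
force: [-1.2, 1.6, -4.2]
opening: 0.0552
finger_force: 43.4
```

jog_arm:
  deltas:
    - [0, 0, 0.15, 0, 0, 0, 1]
    - [0, 0, 0.3, 0, 0, 0, 1]
    - [0, 0, 0.45, 0, 0, 0, 1]
    - [0, 0, 0.55, 0, 0, 0, 1]
    - [0, 0, 0.65, 0, 0, 0, 1]
    - [0, 0, 0.7, 0, 0, 0, 1]
    - [0, 0, 0.7, 0, 0, 0, 1]
    - [0, 0, 0.7, 0, 0, 0, 1]

```text
time: 7.3
eef_pos: [0.5214, 0.0011, 0.096]
ee_rot: [0.999, 0.045, 0.001, 0.0]
force: [-2.4, 2.6, 5.7]
opening: 0.0551
finger_force: 43.9
```

jog_arm:
  deltas:
    - [0, 0, -0.1, 0, 0, 0, 0.5]
    - [0, 0, -0.1, 0, 0, 0, 0.3]
    - [0, 0, -0.1, 0, 0, 0, 0.1]
    - [0, 0, -0.1, 0, 0, 0, 0]
    - [0, 0, -0.5, 0, 0, 0, 0]
    - [0, 0, -2, 0, 0, 0, 0]
    - [0, 0, -5, 0, 0, 0, 0]
    - [0, 0, -8, 0, 0, 0, 0]

```text
time: 8.3
eef_pos: [0.5211, 0.0011, 0.1764]
ee_rot: [0.999, 0.045, -0.0, -0.0]
force: [-0.5, -0.7, -0.1]
opening: 0.0851
finger_force: 0.0
```

Run:
```python
from rig import env,cams
from h import *
go(env,(.514,.332,.18,.09),(.5139,.3320,.095,.09))
```

```text
[  2.26 -33.02  -0.36] [-0.  0. -0.]
[  2.25 -33.03   8.14] [-0.  0. -0.]
```

jog_arm:
  deltas:
    - [0.3, -4, -0.5, 0, 0, 0, 0]
    - [0.7, -10, -0.5, 0, 0, 0, 0]
    - [1.1, -16, -0.5, 0, 0, 0, 0]
    - [1.5, -22, -0.5, 0, 0, 0, 0]
    - [1.9, -28, -0.5, 0, 0, 0, 0]
    - [2.2, -32, -0.5, 0, 0, 0, 0]
    - [2.25, -33, 0, 0, 0, 0, 0]
    - [2.25, -33, 1, 0, 0, 0, 0]

```text
time: 9.3
eef_pos: [0.514, 0.3316, 0.165]
ee_rot: [0.999, 0.045, 0.0, 0.0]
force: [-0.1, -0.7, -1.5]
opening: 0.0856
finger_force: 0.0
```

jog_arm:
  deltas:
    - [0, 0, 2, 0, 0, 0, 0]
    - [0, 0, 4, 0, 0, 0, 0]
    - [0, 0, 5.5, 0, 0, 0, 0]
    - [0, 0, 6.6, 0, 0, 0, 0]
    - [0, 0, 7, 0, 0, 0, 0]
    - [0, 0, 7.1, 0, 0, 0, 0]
    - [0, 0, 7.1, 0, 0, 0, 0.1]
    - [0, 0, 7.1, 0, 0, 0, 0.2]

```text
time: 10.3
eef_pos: [0.5141, 0.3318, 0.0948]
ee_rot: [0.999, 0.045, 0.0, -0.0]
force: [0.2, -1.0, -0.1]
opening: 0.0687
finger_force: 0.0
```

jog_arm:
  deltas:
    - [0, 0, 0, 0, 0, 0, 0.25]
    - [0, 0, 0, 0, 0, 0, 0.3]
    - [0, 0, 0, 0, 0, 0, 0.4]
    - [0, 0, 0, 0, 0, 0, 0.5]
    - [0, 0, 0, 0, 0, 0, 0.7]
    - [0, 0, 0, 0, 0, 0, 1]
    - [0, 0, 0, 0, 0, 0, 1]
    - [0, 0, 0, 0, 0, 0, 1]

```text
time: 11.3
eef_pos: [0.5141, 0.3318, 0.0946]
ee_rot: [0.999, 0.045, 0.0, -0.0]
force: [-0.4, 1.9, 5.4]
opening: 0.0554
finger_force: 42.4
```

Run:
```python
from rig import env,cams
from h import *
go(env,(.514,.332,.18,.09),(.635,.015,.18,.09),(.635,.015,.10,.09))
```

```text
[-0.01 -0.02 -8.54] [-0.    -0.001 -0.   ]
[ 9.2  32.64 -8.54] [-0.    -0.001 -0.   ]
[ 9.2  32.64 -0.54] [-0.    -0.001 -0.   ]
```

jog_arm:
  deltas:
    - [0, 0, -0.5, 0, 0, 0, 1]
    - [0, 0, -1.5, 0, 0, 0, 1]
    - [0, 0, -3.5, 0, 0, 0, 1]
    - [0, 0, -5.5, 0, 0, 0, 1]
    - [0, 0, -7.5, 0, 0, 0, 1]
    - [0, 0.8, -8.7, 0, 0, 0, 1]
    - [1, 3, -9, 0, 0, 0, 1]
    - [2, 6, -9, 0, 0, 0, 1]

```text
time: 12.3
eef_pos: [0.5394, 0.273, 0.1845]
ee_rot: [0.999, 0.045, -0.0, 0.0]
force: [0.1, -0.8, -3.5]
opening: 0.055
finger_force: 43.2
```

jog_arm:
  deltas:
    - [1.3, 4, 0, 0, 0, 0, 1]
    - [2.6, 8, 0, 0, 0, 0, 1]
    - [3.9, 12.5, 0, 0, 0, 0, 1]
    - [5.2, 17, 0, 0, 0, 0, 1]
    - [6.2, 21, 0, 0, 0, 0, 1]
    - [6.9, 24.5, 0, 0, 0, 0, 1]
    - [7.2, 26.2, 0.8, 0, 0, 0, 1]
    - [7.2, 26.6, 2, 0, 0, 0, 1]

```text
time: 13.3
eef_pos: [0.6347, 0.0147, 0.1634]
ee_rot: [0.999, 0.044, -0.0, -0.0]
force: [0.7, 0.9, -4.4]
opening: 0.0552
finger_force: 43.4
```

jog_arm:
  deltas:
    - [0, 0, 1.2, 0, 0, 0, 1]
    - [0, 0, 2.4, 0, 0, 0, 1]
    - [0, 0, 3.6, 0, 0, 0, 1]
    - [0, 0, 4.7, 0, 0, 0, 1]
    - [0, 0, 5.5, 0, 0, 0, 1]
    - [0, 0, 6.1, 0, 0, 0, 1]
    - [0, 0, 6.4, 0, 0, 0, 1]
    - [0, 0, 6.5, 0, 0, 0, 1]

```text
time: 14.3
eef_pos: [0.635, 0.0153, 0.0994]
ee_rot: [0.999, 0.045, 0.0, 0.0]
force: [-1.0, 1.1, -3.5]
opening: 0.0552
finger_force: 43.4
```

jog_arm:
  deltas:
    - [0, 0, 0.1, 0, 0, 0, 1]
    - [0, 0, 0.2, 0, 0, 0, 1]
    - [0, 0, 0.3, 0, 0, 0, 1]
    - [0, 0, 0.4, 0, 0, 0, 1]
    - [0, 0, 0.45, 0, 0, 0, 1]
    - [0, 0, 0.5, 0, 0, 0, 1]
    - [0, 0, 0.5, 0, 0, 0, 1]
    - [0, 0, 0.5, 0, 0, 0, 1]

```text
time: 15.3
eef_pos: [0.635, 0.0153, 0.0947]
ee_rot: [0.999, 0.045, 0.0, 0.0]
force: [-1.4, 0.3, 0.8]
opening: 0.055
finger_force: 43.5
```

jog_arm:
  deltas:
    - [0, 0, -0.05, 0, 0, 0, 0.5]
    - [0, 0, -0.05, 0, 0, 0, 0.3]
    - [0, 0, -0.05, 0, 0, 0, 0.1]
    - [0, 0, -0.1, 0, 0, 0, 0]
    - [0, 0, -0.5, 0, 0, 0, 0]
    - [0, 0, -3, 0, 0, 0, 0]
    - [0, 0, -7, 0, 0, 0, 0]
    - [0, 0, -12, 0, 0, 0, 0]

```text
time: 16.3
eef_pos: [0.6345, 0.0153, 0.2152]
ee_rot: [0.999, 0.045, -0.001, -0.0]
force: [1.0, -0.3, -0.0]
opening: 0.0858
finger_force: 0.0
```

Run:
```python
from rig import env,cams
from h import *
go(env,(.485,-.295,.25,.095))
```

```text
[-17.68  29.57  -3.46] [-0.     0.002 -0.005]
```

jog_arm:
  deltas:
    - [-2.5, 4.2, -1, 0, 0, 0, 0]
    - [-5, 8.4, -2, 0, 0, 0, 0]
    - [-7.5, 12.6, -3, 0, 0, 0, 0]
    - [-10, 16.8, -3.5, 0, 0, 0, 0]
    - [-12.5, 21, -3.5, 0, 0, 0, 0]
    - [-15, 25.2, -3.5, 0, 0, -0.005, 0]
    - [-17, 28.5, -3.5, 0, 0, -0.005, 0]
    - [-17.7, 29.6, -3.5, 0, 0, -0.005, 0]

```text
time: 17.3
eef_pos: [0.4842, -0.297, 0.2496]
ee_rot: [0.999, 0.046, 0.0, 0.0]
force: [-1.2, 0.3, 0.5]
opening: 0.0855
finger_force: 0.0
```

Run:
```python
from rig import env,cams
from h import *
c=cams.capture("wrist");cv2.imwrite("pics/w2.png",crop(c["image"],128,384,40,232,3))
print(env.observe()["eef_pos"])
```

```text
[ 0.48419593 -0.29721834  0.24948078]
```

View pics/w2.png

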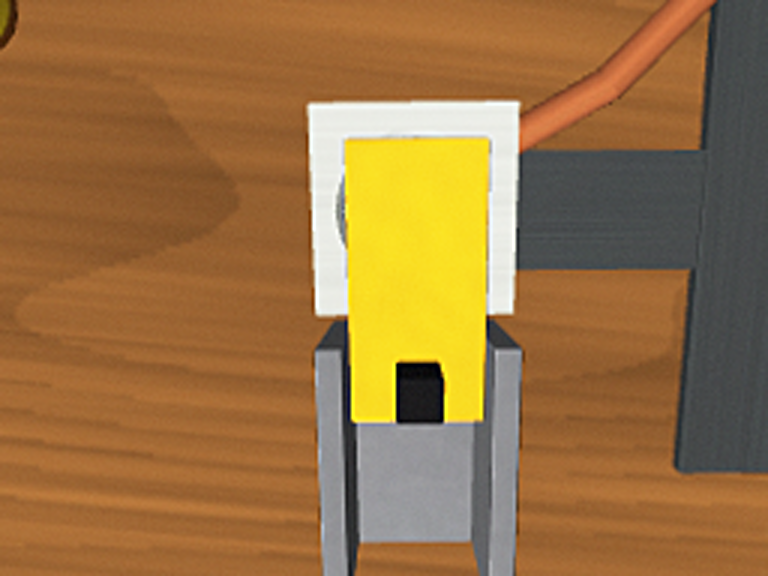

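Run:
```python
from rig import env,cams
from h import *
np.set_printoptions(precision=4,suppress=True)
c=cams.capture("wrist")
T=lambda x,y,z:at(c,((x+.5)/3-.5+128,(y+.5)/3-.5+40),z)
B=np.array([T(*p,.02) for p in((308,103),(520,101),(513,313),(316,315))]);P=np.array([T(*p,.08) for p in((344,139),(490,137),(484,421),(352,422))])
for Q in(B,P):
    x=(Q[0]+Q[1]-Q[2]-Q[3])/2;print(Q.mean(0),np.arctan2(x[1],x[0]),np.linalg.norm(x),np.linalg.norm((Q[0]+Q[3]-Q[1]-Q[2])/2))
a=.095;s=B.mean(0);print("opening from edge",.030-((P[0]+P[1])/2-s)@[np.cos(a),np.sin(a),0])
p=T(420,400,.114);print("post",p,(p-s)@[np.cos(a),np.sin(a),0],(p-s)@[-np.sin(a),np.cos(a),0])
```

```text
[ 0.5605 -0.2965  0.02  ] 0.10031601198353556 0.08590325155525846 0.0860390585252653
[ 0.5341 -0.2991  0.08  ] 0.10275084636654747 0.09977027744314079 0.04971285554998565
opening from edge 0.006661527595781851
post [ 0.4999 -0.3025  0.114 ] -0.060879266838764254 -0.00023206823174308933
```

jog_arm:
  deltas:
    - [0.8, 0.3, 1.5, 0, 0, 0, 0]
    - [1.5, 0.65, 3.5, 0, 0, -0.006, 0.2]
    - [1.5, 0.65, 6, 0, 0, -0.006, 0.3]
    - [1.5, 0.65, 9, 0, 0, -0.006, 0.4]
    - [1.5, 0.65, 11.5, 0, 0, -0.006, 0.5]
    - [1.5, 0.65, 13, 0, 0, -0.006, 0.5]
    - [1.5, 0.65, 13.6, 0, 0, -0.006, 0.6]
    - [1.5, 0.65, 13.6, 0, 0, -0.006, 0.7]
  grip_force: 25

```text
time: 18.4
eef_pos: [0.501, -0.3002, 0.1134]
ee_rot: [0.999, 0.051, 0.0, 0.0]
force: [-0.9, 1.0, 0.9]
opening: 0.0256
finger_force: 0.0
```

jog_arm:
  deltas:
    - [0, 0, 0, 0, 0, 0, 0.8]
    - [0, 0, 0, 0, 0, 0, 0.9]
    - [0, 0, 0, 0, 0, 0, 1]
    - [0, 0, 0, 0, 0, 0, 1]
    - [0, 0, 0, 0, 0, 0, 1]
    - [0, 0, 0, 0, 0, 0, 1]
    - [0, 0, 0, 0, 0, 0, 1]
    - [0, 0, 0, 0, 0, 0, 1]

```text
time: 19.4
eef_pos: [0.5013, -0.3023, 0.1144]
ee_rot: [0.999, 0.05, 0.001, 0.002]
force: [1.1, -7.5, -2.5]
opening: 0.015
finger_force: 28.2
```

Run:
```python
from rig import env,cams
from h import *
print(env.observe()["wrist_torque"]);go(env,(.4208,-.3105,.113,.1))
```

```text
[-0.98189956 -0.19936623  0.01293661]
[-8.1   0.01  0.12] [ 0.005 -0.002  0.   ]
```

jog_arm:
  deltas:
    - [-0.4, 0.1, 0, 0, 0, 0, 1]
    - [-1.4, 0.2, 0, 0, 0, 0, 1]
    - [-2.8, 0.2, 0, 0, 0, 0, 1]
    - [-4.2, 0.2, 0, 0, 0, 0, 1]
    - [-5.6, 0.2, 0, 0, 0, 0, 1]
    - [-7, 0.2, 0, 0, 0, 0, 1]
    - [-7.8, 0.2, 0, 0, 0, 0, 1]
    - [-8, 0.2, 0, 0, 0, 0, 1]

```text
time: 20.4
eef_pos: [0.4207, -0.3106, 0.1143]
ee_rot: [0.999, 0.05, 0.001, 0.0]
force: [1.6, 0.5, 5.2]
opening: 0.015
finger_force: 29.3
```

jog_arm:
  deltas:
    - [0, 0, 0, 0, 0, 0, 0.8]
    - [0, 0, 0, 0, 0, 0, 0.6]
    - [0, 0, -0.3, 0, 0, 0, 0.4]
    - [0, 0, -1.5, 0, 0, 0, 0.2]
    - [0, 0, -4, 0, 0, 0, 0]
    - [0, 0, -7, 0, 0, 0, 0]
    - [0, 0, -10, 0, 0, 0, 0]
    - [0, 0, -12, 0, 0, 0, 0]

```text
time: 21.4
eef_pos: [0.4214, -0.3105, 0.2356]
ee_rot: [0.999, 0.05, 0.001, 0.001]
force: [-0.1, -0.3, -0.4]
opening: 0.0857
finger_force: 0.0
```

Run:
```python
from rig import env,cams
from h import *
c=cams.capture("wrist");cv2.imwrite("pics/w3.png",cv2.resize(c["image"],(800,600),interpolation=cv2.INTER_CUBIC))
go(env,(.45,0,.235,.09),(.51,.27,.26,.09))
```

```text
[  5.93 -30.67   0.14] [ 0.005 -0.003  0.011]
[ 14.63 -56.91  -2.46] [ 0.005 -0.003  0.011]
```

View pics/w3.png

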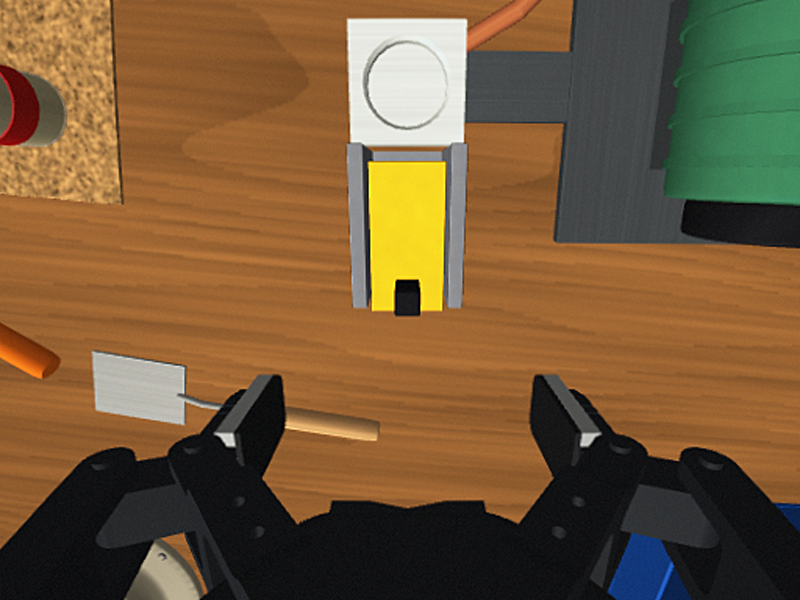

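Run:
```python
from rig import env,cams
from h import *
c=cams.capture("wrist")
T=lambda x,y,z:at(c,((x+.5)/1.5625-.5,(y+.5)/1.5625-.5),z)
print(T(406,84,.02),T(349,20,.02),T(466,20,.02),T(466,145,.02),T(347,145,.02))
```

```text
[ 0.56125868 -0.29661552  0.02      ] [ 0.59987174 -0.25136934  0.02      ] [ 0.6085649  -0.33541644  0.02      ] [ 0.52301887 -0.34693971  0.02      ] [ 0.51371963 -0.25578356  0.02      ]
```

jog_arm:
  deltas:
    - [0.6, -4, 0, 0, 0, 0, 0]
    - [1.5, -9, 0, 0, 0, 0, 0]
    - [2.7, -14.5, 0, 0, 0, 0, 0]
    - [3.9, -20, 0, 0, 0, 0, 0]
    - [5.1, -25.5, 0, 0, 0, 0, 0]
    - [6.5, -31, -0.5, 0, 0, 0, 0]
    - [8, -36.5, -1, 0, 0, 0, 0]
    - [9.5, -42, -1.5, 0, 0, 0, 0]

```text
time: 22.5
eef_pos: [0.4733, 0.1189, 0.248]
ee_rot: [0.999, 0.05, -0.0, 0.0]
force: [0.4, -0.6, -0.4]
opening: 0.0853
finger_force: 0.0
```

jog_arm:
  deltas:
    - [1.5, -5, -0.3, 0, 0, 0, 0]
    - [3, -10, -0.6, 0, 0, 0, 0]
    - [4.5, -13.5, -0.9, 0, 0, 0, 0]
    - [5.1, -14.9, -0.9, 0, 0, 0.01, 0]
    - [5.1, -14.9, -0.9, 0, 0, 0.01, 0]
    - [5.1, -14.9, -0.9, 0, 0, 0.01, 0]
    - [5.1, -14.9, -0.9, 0, 0, 0.01, 0]
    - [5.1, -14.9, -0.9, 0, 0, 0.01, 0]

```text
time: 23.5
eef_pos: [0.5093, 0.2697, 0.2575]
ee_rot: [0.999, 0.045, 0.0, -0.0]
force: [0.7, -0.1, 0.4]
opening: 0.0854
finger_force: 0.0
```

Run:
```python
from rig import env,cams
from h import *
c=cams.capture("wrist");cv2.imwrite("pics/w4.png",crop(c["image"],145,385,80,230,3))
print(env.observe()["eef_pos"])
```

```text
[0.50931142 0.26982741 0.25747995]
```

View pics/w4.png

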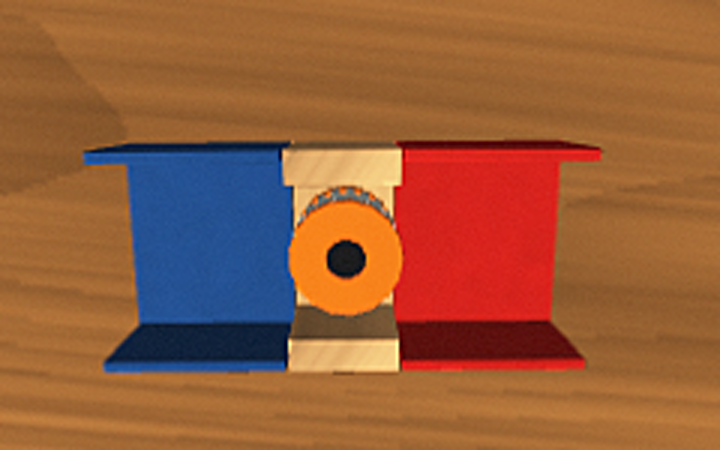

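Run:
```python
from rig import env,cams
from h import *
np.set_printoptions(precision=4,suppress=True)
c=cams.capture("wrist")
T=lambda x,y,z:at(c,((x+.5)/3-.5+145,(y+.5)/3-.5+80),z)
f=T(346,258,.066);print("f",f)
# wall inner top edges: far (at bottom row of strip), near
W=np.array([T(85,152,.066),T(600,149,.066),T(584,370,.066),T(105,371,.066)])
y=(W[0]+W[3]-W[1]-W[2])/2;x=(W[0]+W[1]-W[2]-W[3])/2
print(W.mean(0),np.linalg.norm(x),np.linalg.norm(y),np.arctan2(y[1],y[0])-np.pi/2)
go(env,(f[0],f[1],.043,.09))
```

```text
f [0.5212 0.2719 0.066 ]
[0.5186 0.2727 0.066 ] 0.08909742502044905 0.1982753370760251 0.0942391497408388
[ 1.2  -0.09 21.44] [-0. -0.  0.]
```

jog_arm:
  deltas:
    - [0.6, 0, 2, 0, 0, 0, 0]
    - [1.1, -0.1, 5, 0, 0, 0, 0]
    - [1.1, -0.1, 8.5, 0, 0, 0, 0]
    - [1.1, -0.1, 12, 0, 0, 0, 0]
    - [1.1, -0.1, 15, 0, 0, 0, 0]
    - [1.1, -0.1, 17.5, 0, 0, 0, 0]
    - [1.1, -0.1, 19, 0, 0, 0, 0]
    - [1.1, -0.1, 20, 0, 0, 0, 0]

```text
time: 24.6
eef_pos: [0.5203, 0.2723, 0.057]
ee_rot: [0.999, 0.045, 0.0, -0.0]
force: [-0.1, 0.5, 0.3]
opening: 0.0851
finger_force: 0.0
```

jog_arm:
  deltas:
    - [0, 0, 1, 0, 0, 0, 0.1]
    - [0, 0, 1.4, 0, 0, 0, 0.2]
    - [0, 0, 1.4, 0, 0, 0, 0.3]
    - [0, 0, 1.4, 0, 0, 0, 0.4]
    - [0, 0, 1.4, 0, 0, 0, 0.5]
    - [0, 0, 1.4, 0, 0, 0, 0.7]
    - [0, 0, 1.4, 0, 0, 0, 1]
    - [0, 0, 1.4, 0, 0, 0, 1]
  grip_force: 25

```text
time: 25.6
eef_pos: [0.5204, 0.2724, 0.0439]
ee_rot: [0.999, 0.045, 0.001, -0.0]
force: [-0.7, -0.4, 5.4]
opening: 0.0458
finger_force: 25.8
```

jog_arm:
  deltas:
    - [0, 0, 0, 0, 0, 0, 1]
    - [0, 0, 0, 0, 0, 0, 1]
    - [0, 0, -0.5, 0, 0, 0, 1]
    - [0, 0, -2, 0, 0, 0, 1]
    - [0, 0, -5, 0, 0, 0, 1]
    - [0, 0, -9, 0, 0, 0, 1]
    - [0, 0, -13, 0, 0, 0, 1]
    - [0, 0, -17, 0, 0, 0, 1]

```text
time: 26.6
eef_pos: [0.5198, 0.2722, 0.2156]
ee_rot: [0.999, 0.045, 0.0, -0.0]
force: [-0.1, 0.6, -0.3]
opening: 0.0455
finger_force: 25.8
```

Run:
```python
from rig import env,cams
from h import *
go(env,(.48,-.02,.21,.09),(.561,-.2963,.21,.1),(.561,-.2963,.047,.1))
```

```text
[-6.62 28.74  0.55] [-0.    -0.001  0.001]
[-1.06 56.99  0.55] [-0.    -0.001 -0.009]
[-1.07 56.99 16.85] [-0.    -0.001 -0.009]
```

jog_arm:
  deltas:
    - [-0.2, 4, 0, 0, 0, 0, 1]
    - [-0.4, 9, 0, 0, 0, 0, 1]
    - [-0.6, 14.5, 0, 0, 0, 0, 1]
    - [-0.8, 20, 0, 0, 0, 0, 1]
    - [-1, 25.5, 0, 0, 0, 0, 1]
    - [-1.1, 31, 0, 0, 0, 0, 1]
    - [-1.1, 36.5, 0, 0, 0, 0, 1]
    - [-1.1, 42, 0, 0, 0, 0, 1]

```text
time: 27.6
eef_pos: [0.5471, -0.1487, 0.2143]
ee_rot: [0.999, 0.045, 0.0, 0.0]
force: [0.5, 0.1, -0.6]
opening: 0.0456
finger_force: 25.9
```

jog_arm:
  deltas:
    - [0, 5, 0, 0, 0, -0.009, 1]
    - [0, 9.5, 0.5, 0, 0, -0.009, 1]
    - [0, 13.5, 2, 0, 0, -0.009, 1]
    - [0, 15, 4, 0, 0, -0.009, 1]
    - [0, 15, 6, 0, 0, -0.009, 1]
    - [0, 15, 8, 0, 0, -0.009, 1]
    - [0, 15, 9, 0, 0, -0.009, 1]
    - [0, 15, 9, 0, 0, -0.009, 1]

```text
time: 28.6
eef_pos: [0.5608, -0.2957, 0.1231]
ee_rot: [0.999, 0.05, -0.0, -0.0]
force: [-0.6, -0.0, 0.4]
opening: 0.0455
finger_force: 25.9
```

Run:
```python
from rig import env,cams
from h import *
c=cams.capture("wrist");d=cams.capture("scene")
cv2.imwrite("pics/w5.png",np.hstack([crop(c["image"],150,400,170,384,1.6),crop(d["image"],70,180,130,266,3)[:342,:]]))
go(env,(.561,-.2963,.047,.1))
```

```text
[-0.03 -0.    7.71] [ 0.001 -0.001  0.   ]
```

View pics/w5.png

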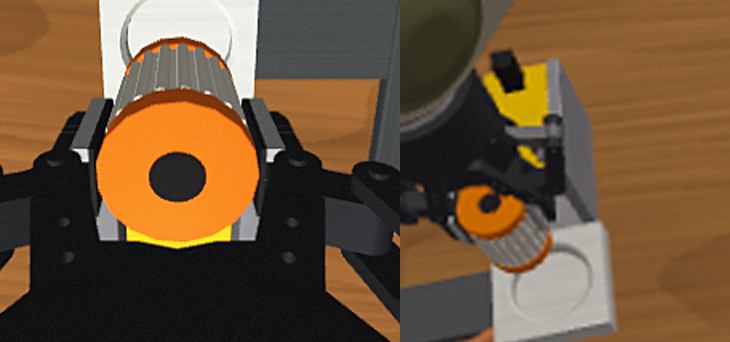

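jog_arm:
  deltas:
    - [0, 0, 1, 0, 0, 0, 1]
    - [0, 0, 2.2, 0, 0, 0, 1]
    - [0, 0, 3.4, 0, 0, 0, 1]
    - [0, 0, 4.6, 0, 0, 0, 1]
    - [0, 0, 5.6, 0, 0, 0, 1]
    - [0, 0, 6.4, 0, 0, 0, 1]
    - [0, 0, 6.9, 0, 0, 0, 1]
    - [0, 0, 7.1, 0, 0, 0, 1]

```text
time: 29.7
eef_pos: [0.5609, -0.2963, 0.0521]
ee_rot: [0.999, 0.05, -0.0, -0.0]
force: [0.8, 0.6, -0.9]
opening: 0.0458
finger_force: 25.9
```

jog_arm:
  deltas:
    - [0, 0, 0.1, 0, 0, 0, 1]
    - [0, 0, 0.2, 0, 0, 0, 1]
    - [0, 0, 0.3, 0, 0, 0, 1]
    - [0, 0, 0.4, 0, 0, 0, 1]
    - [0, 0, 0.5, 0, 0, 0, 1]
    - [0, 0, 0.55, 0, 0, 0, 1]
    - [0, 0, 0.55, 0, 0, 0, 1]
    - [0, 0, 0.55, 0, 0, 0, 1]

```text
time: 30.7
eef_pos: [0.5609, -0.2963, 0.0479]
ee_rot: [0.999, 0.05, 0.0, 0.0]
force: [-2.7, 1.2, 8.2]
opening: 0.0453
finger_force: 26.5
```

jog_arm:
  deltas:
    - [0, 0, -0.05, 0, 0, 0, 0.5]
    - [0, 0, -0.05, 0, 0, 0, 0.3]
    - [0, 0, -0.05, 0, 0, 0, 0.1]
    - [0, 0, -0.1, 0, 0, 0, 0]
    - [0, 0, -1, 0, 0, 0, 0]
    - [0, 0, -4, 0, 0, 0, 0]
    - [0, 0, -9, 0, 0, 0, 0]
    - [0, 0, -14, 0, 0, 0, 0]

```text
time: 31.7
eef_pos: [0.5607, -0.2962, 0.1889]
ee_rot: [0.999, 0.05, 0.0, 0.0]
force: [1.1, 0.6, -0.2]
opening: 0.0854
finger_force: 0.0
```

jog_arm:
  deltas:
    - [-3, 0, -2, 0, 0, 0, 0]
    - [-7, 0, -4, 0, 0, 0, 0]
    - [-11, 0, -5, 0, 0, 0, 0]
    - [-14, 0, -5, 0, 0, 0, 0]
    - [-14, 0, -5, 0, 0, 0, 0]
    - [-14, 0, -5, 0, 0, 0, 0]
    - [-14, 0, -5, 0, 0, 0, 0]
    - [-14, 0, -5, 0, 0, 0, 0]

```text
time: 32.7
eef_pos: [0.4221, -0.3101, 0.2366]
ee_rot: [0.999, 0.05, -0.0, -0.0]
force: [0.2, 0.5, -0.3]
opening: 0.0854
finger_force: 0.0
```

Run:
```python
from rig import env,cams
from h import *
c=cams.capture("wrist");cv2.imwrite("pics/w6.png",crop(c["image"],170,360,0,220,2.7))
go(env,(.4207,-.3106,.113,.1))
```

```text
[-0.13  0.04 12.36] [-0.  0.  0.]
```

View pics/w6.png

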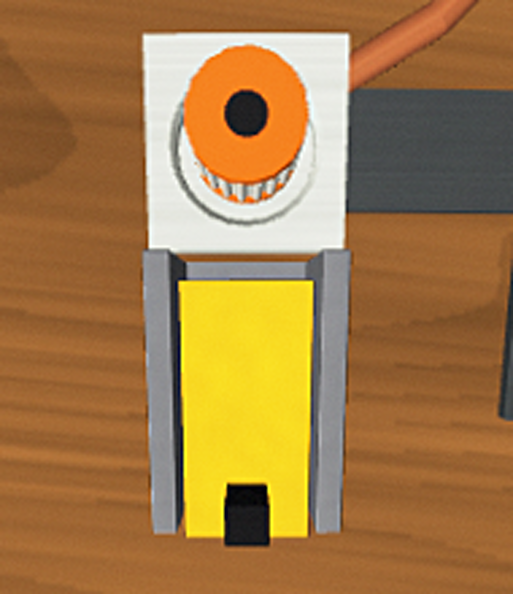

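jog_arm:
  deltas:
    - [-0.1, 0, 2, 0, 0, 0, 0.1]
    - [-0.1, 0.05, 4.5, 0, 0, 0, 0.3]
    - [-0.1, 0.05, 7, 0, 0, 0, 0.5]
    - [-0.1, 0.05, 9.5, 0, 0, 0, 0.6]
    - [-0.1, 0.05, 11.5, 0, 0, 0, 0.6]
    - [-0.1, 0.05, 12.3, 0, 0, 0, 0.7]
    - [-0.1, 0.05, 12.3, 0, 0, 0, 0.8]
    - [-0.1, 0.05, 12.3, 0, 0, 0, 0.9]

```text
time: 33.75
eef_pos: [0.4208, -0.3107, 0.1141]
ee_rot: [0.999, 0.05, 0.0, -0.0]
force: [0.9, 0.9, -4.7]
opening: 0.0152
finger_force: 27.3
```

jog_arm:
  deltas:
    - [0, 0, 0, 0, 0, 0, 1]
    - [0, 0, 0, 0, 0, 0, 1]
    - [0, 0, 0, 0, 0, 0, 1]
    - [0, 0, 0, 0, 0, 0, 1]
    - [0, 0, 0, 0, 0, 0, 1]
    - [0.3, 0, 0, 0, 0, 0, 1]
    - [0.8, 0, 0, 0, 0, 0, 1]
    - [1.6, 0, 0, 0, 0, 0, 1]

```text
time: 34.75
eef_pos: [0.4367, -0.3091, 0.114]
ee_rot: [0.999, 0.05, -0.0, -0.0]
force: [-1.8, 4.0, 3.3]
opening: 0.0153
finger_force: 28.4
```

jog_arm:
  deltas:
    - [1, 0, 0, 0, 0, 0, 1]
    - [2, 0, 0, 0, 0, 0, 1]
    - [3, 0, 0, 0, 0, 0, 1]
    - [4, 0, 0, 0, 0, 0, 1]
    - [5, 0, 0, 0, 0, 0, 1]
    - [5.8, 0, 0, 0, 0, 0, 1]
    - [6.3, 0, 0, 0, 0, 0, 1]
    - [6.5, 0, 0, 0, 0, 0, 1]

```text
time: 35.75
eef_pos: [0.5018, -0.3025, 0.114]
ee_rot: [0.999, 0.05, 0.0, -0.0]
force: [-2.4, 4.6, 3.4]
opening: 0.0155
finger_force: 28.4
```

Push on to the stop slowly.

jog_arm:
  deltas:
    - [0.1, 0, 0, 0, 0, 0, 1]
    - [0.2, 0, 0, 0, 0, 0, 1]
    - [0.3, 0, 0, 0, 0, 0, 1]
    - [0.4, 0, 0, 0, 0, 0, 1]
    - [0.5, 0, 0, 0, 0, 0, 1]
    - [0.6, 0, 0, 0, 0, 0, 1]
    - [0.7, 0, 0, 0, 0, 0, 1]
    - [0.8, 0, 0, 0, 0, 0, 1]

```text
time: 36.75
eef_pos: [0.5081, -0.3018, 0.114]
ee_rot: [0.999, 0.05, -0.002, -0.0]
force: [-12.0, 3.8, 8.8]
opening: 0.0152
finger_force: 28.9
```

jog_arm:
  deltas:
    - [0, 0, 0, 0, 0, 0, 0.9]
    - [0, 0, 0, 0, 0, 0, 0.7]
    - [0, 0, 0, 0, 0, 0, 0.5]
    - [0, 0, -0.5, 0, 0, 0, 0.3]
    - [0, 0, -2.5, 0, 0, 0, 0]
    - [0, 0, -6, 0, 0, 0, 0]
    - [-0.5, 0, -10, 0, 0, 0, 0]
    - [-2, 0, -13, 0, 0, 0, 0]

```text
time: 37.75
eef_pos: [0.4896, -0.3041, 0.2459]
ee_rot: [0.999, 0.05, 0.001, 0.001]
force: [-0.2, -0.2, 0.1]
opening: 0.0855
finger_force: 0.0
```

Run:
```python
from rig import env,cams
from h import *
c=cams.capture("wrist");cv2.imwrite("pics/w7.png",crop(c["image"],170,360,40,230,2.7))
go(env,(.521,.0011,.24,.09),(.521,.0011,.095,.09))
```

```text
[  6.24 -30.15   0.81] [ 0.006 -0.005  0.01 ]
[  6.17 -30.24  15.31] [ 0.006 -0.005  0.01 ]
```

View pics/w7.png

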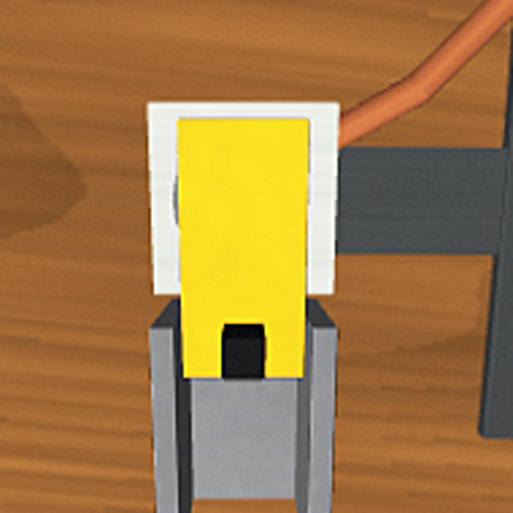

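jog_arm:
  deltas:
    - [1, -4.5, 0, 0, 0, 0.01, 0]
    - [2, -9.5, 0, 0, 0, 0.01, 0]
    - [3, -14.5, 0, 0, 0, 0.01, 0]
    - [4, -19.5, 0, 0, 0, 0.01, 0]
    - [5, -24.5, 0, 0, 0, 0.01, 0]
    - [6, -28.7, 0, 0, 0, 0.01, 0]
    - [6.2, -30, 0, 0, 0, 0.01, 0]
    - [6.2, -30, 0, 0, 0, 0.01, 0]

```text
time: 38.8
eef_pos: [0.5212, 0.0009, 0.244]
ee_rot: [0.999, 0.045, 0.0, 0.0]
force: [0.7, -0.8, -0.3]
opening: 0.0853
finger_force: 0.0
```

Run:
```python
from rig import env,cams
from h import *
c=cams.capture("top")
cv2.imwrite("pics/t2.png",crop(c["image"],90,290,120,260,4));go(env,(.521,.0011,.095,.09))
```

```text
[-1.000e-02 -1.100e-01  1.489e+01] [ 0. -0. -0.]
```

View pics/t2.png

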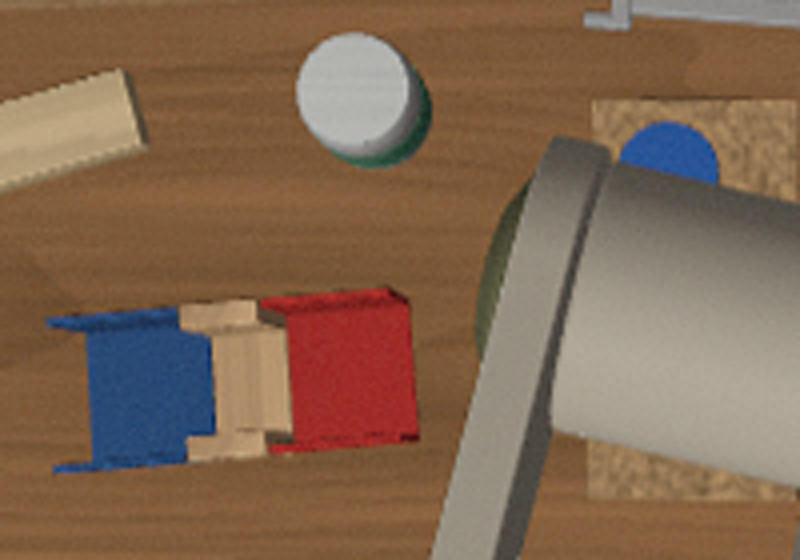

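jog_arm:
  deltas:
    - [0, 0, 1.5, 0, 0, 0, 0]
    - [0, 0, 4, 0, 0, 0, 0]
    - [0, 0, 7, 0, 0, 0, 0]
    - [0, 0, 10, 0, 0, 0, 0]
    - [0, 0, 12.5, 0, 0, 0, 0]
    - [0, 0, 14.2, 0, 0, 0, 0]
    - [0, 0, 14.8, 0, 0, 0, 0]
    - [0, 0, 14.9, 0, 0, 0, 0.1]

```text
time: 39.85
eef_pos: [0.5213, -0.0001, 0.095]
ee_rot: [0.999, 0.044, 0.0, 0.0]
force: [-0.4, -0.3, -0.2]
opening: 0.077
finger_force: 0.0
```

jog_arm:
  deltas:
    - [0, 0, 0, 0, 0, 0, 0.2]
    - [0, 0, 0, 0, 0, 0, 0.3]
    - [0, 0, 0, 0, 0, 0, 0.4]
    - [0, 0, 0, 0, 0, 0, 0.5]
    - [0, 0, 0, 0, 0, 0, 0.7]
    - [0, 0, 0, 0, 0, 0, 1]
    - [0, 0, 0, 0, 0, 0, 1]
    - [0, 0, 0, 0, 0, 0, 1]
  grip_force: 40

```text
time: 40.85
eef_pos: [0.5214, 0.0008, 0.0955]
ee_rot: [0.999, 0.045, 0.001, 0.0]
force: [-1.4, 1.9, 6.0]
opening: 0.0553
finger_force: 41.7
```

jog_arm:
  deltas:
    - [0, 0, 0, 0, 0, 0, 1]
    - [0, 0, -0.5, 0, 0, 0, 1]
    - [0, 0, -1.5, 0, 0, 0, 1]
    - [0, 0, -3, 0, 0, 0, 1]
    - [0, 0, -4.3, 0, 0, 0, 1]
    - [0, 0, -5, 0, 0, 0, 1]
    - [0, 0, -5, 0, 0, 0, 1]
    - [0, 0, -5, 0, 0, 0, 1]

```text
time: 41.85
eef_pos: [0.5208, 0.0007, 0.1444]
ee_rot: [0.999, 0.045, -0.0, -0.0]
force: [-0.4, 0.6, -4.7]
opening: 0.055
finger_force: 43.1
```

Run:
```python
from rig import env,cams
from h import *
go(env,(.5245,.2092,.145,.09))
```

```text
[  2.23 -20.73  -0.06] [-0.     0.001 -0.   ]
```

jog_arm:
  deltas:
    - [0.2, -1, 0, 0, 0, 0, 1]
    - [0.5, -4, 0, 0, 0, 0, 1]
    - [0.9, -8, 0, 0, 0, 0, 1]
    - [1.4, -12.5, 0, 0, 0, 0, 1]
    - [1.8, -16.5, 0, 0, 0, 0, 1]
    - [2.1, -19.5, 0, 0, 0, 0, 1]
    - [2.2, -20.7, 0, 0, 0, 0, 1]
    - [2.2, -20.7, 0, 0, 0, 0, 1]

```text
time: 42.85
eef_pos: [0.5242, 0.2093, 0.1445]
ee_rot: [0.999, 0.045, -0.0, 0.0]
force: [-0.3, 0.1, -3.8]
opening: 0.055
finger_force: 43.5
```

jog_arm:
  deltas:
    - [0, 0, 0.5, 0, 0, 0, 1]
    - [0, 0, 1.3, 0, 0, 0, 1]
    - [0, 0, 2.2, 0, 0, 0, 1]
    - [0, 0, 3.1, 0, 0, 0, 1]
    - [0, 0, 3.8, 0, 0, 0, 1]
    - [0, 0, 4.2, 0, 0, 0, 1]
    - [0, 0, 4.4, 0, 0, 0, 1]
    - [0, 0, 4.5, 0, 0, 0, 1]

```text
time: 43.85
eef_pos: [0.5245, 0.2089, 0.0999]
ee_rot: [0.999, 0.045, 0.0, -0.0]
force: [0.3, -0.4, -3.6]
opening: 0.0547
finger_force: 43.5
```

jog_arm:
  deltas:
    - [0, 0, 0.1, 0, 0, 0, 1]
    - [0, 0, 0.2, 0, 0, 0, 1]
    - [0, 0, 0.3, 0, 0, 0, 1]
    - [0, 0, 0.4, 0, 0, 0, 1]
    - [0, 0, 0.45, 0, 0, 0, 1]
    - [0, 0, 0.5, 0, 0, 0, 1]
    - [0, 0, 0.5, 0, 0, 0, 1]
    - [0, 0, 0.5, 0, 0, 0, 1]

```text
time: 44.85
eef_pos: [0.5247, 0.2089, 0.0955]
ee_rot: [0.999, 0.045, 0.001, -0.0]
force: [-1.7, 0.1, 6.0]
opening: 0.0555
finger_force: 43.9
```

jog_arm:
  deltas:
    - [0, 0, -0.05, 0, 0, 0, 0.5]
    - [0, 0, -0.05, 0, 0, 0, 0.3]
    - [0, 0, -0.05, 0, 0, 0, 0.1]
    - [0, 0, -0.1, 0, 0, 0, 0]
    - [0, 0, -0.5, 0, 0, 0, 0]
    - [0, 0, -3, 0, 0, 0, 0]
    - [0, 0, -7, 0, 0, 0, 0]
    - [0, 0, -10, 0, 0, 0, 0]

```text
time: 45.85
eef_pos: [0.5246, 0.2089, 0.1967]
ee_rot: [0.999, 0.045, 0.001, -0.0]
force: [-0.0, -0.0, -1.1]
opening: 0.0853
finger_force: 0.0
```

Run:
```python
from rig import env,cams
from h import *
go(env,(.635,.0153,.195,.09),(.635,.0153,.095,.09))
```

```text
[ 9.26 20.27  0.18] [-0.    -0.001 -0.   ]
[ 9.25 20.27 10.18] [-0.    -0.001 -0.   ]
```

jog_arm:
  deltas:
    - [1.5, 3, 0, 0, 0, 0, 0]
    - [3.5, 7.5, 0, 0, 0, 0, 0]
    - [5.5, 12, 0, 0, 0, 0, 0]
    - [7.5, 16.5, 0, 0, 0, 0, 0]
    - [9, 19.5, 0, 0, 0, 0, 0]
    - [9.3, 20.3, 0.5, 0, 0, 0, 0]
    - [9.3, 20.3, 1.5, 0, 0, 0, 0]
    - [9.3, 20.3, 3, 0, 0, 0, 0]

```text
time: 46.85
eef_pos: [0.6347, 0.0163, 0.1642]
ee_rot: [0.999, 0.046, -0.0, -0.0]
force: [-0.9, 1.2, 0.8]
opening: 0.0854
finger_force: 0.0
```

jog_arm:
  deltas:
    - [0, 0, 2, 0, 0, 0, 0]
    - [0, 0, 4, 0, 0, 0, 0]
    - [0, 0, 5.5, 0, 0, 0, 0]
    - [0, 0, 6.6, 0, 0, 0, 0]
    - [0, 0, 7.1, 0, 0, 0, 0]
    - [0, 0, 7.1, 0, 0, 0, 0.1]
    - [0, 0, 7.1, 0, 0, 0, 0.2]
    - [0, 0, 7.1, 0, 0, 0, 0.3]

```text
time: 47.85
eef_pos: [0.6354, 0.015, 0.0943]
ee_rot: [0.999, 0.045, 0.0, 0.0]
force: [-0.7, -0.5, -0.4]
opening: 0.06
finger_force: 0.0
```

jog_arm:
  deltas:
    - [0, 0, 0, 0, 0, 0, 0.4]
    - [0, 0, 0, 0, 0, 0, 0.5]
    - [0, 0, 0, 0, 0, 0, 0.7]
    - [0, 0, 0, 0, 0, 0, 1]
    - [0, 0, 0, 0, 0, 0, 1]
    - [0, 0, 0, 0, 0, 0, 1]
    - [0, 0, 0, 0, 0, 0, 1]
    - [0, 0, 0, 0, 0, 0, 1]

```text
time: 48.85
eef_pos: [0.6355, 0.0151, 0.0944]
ee_rot: [0.999, 0.045, 0.001, 0.0]
force: [0.0, 2.1, 5.5]
opening: 0.0553
finger_force: 42.1
```

jog_arm:
  deltas:
    - [0, 0, -0.5, 0, 0, 0, 1]
    - [0, 0, -1.5, 0, 0, 0, 1]
    - [0, 0, -3.5, 0, 0, 0, 1]
    - [0, 0, -6.5, 0, 0, 0, 1]
    - [0, 0, -9.5, 0, 0, 0, 1]
    - [0, 0, -12.5, 0, 0, 0, 1]
    - [0, 0, -14.5, 0, 0, 0, 1]
    - [0, 0, -15, 0, 0, 0, 1]

```text
time: 49.85
eef_pos: [0.6354, 0.0149, 0.2452]
ee_rot: [0.999, 0.045, 0.001, 0.0]
force: [0.1, -0.1, -3.7]
opening: 0.055
finger_force: 43.2
```

Run:
```python
from rig import env,cams
from h import *
go(env,(.514,.332,.245,.09),(.514,.332,.095,.09))
```

```text
[-9.250e+00 -3.267e+01 -2.000e-02] [ 0.001 -0.002 -0.   ]
[ -9.28 -32.68  14.98] [ 0.001 -0.002 -0.   ]
```

jog_arm:
  deltas:
    - [-0.4, -1.5, 0, 0, 0, 0, 1]
    - [-1.4, -5, 0, 0, 0, 0, 1]
    - [-2.7, -9.5, 0, 0, 0, 0, 1]
    - [-4, -14, 0, 0, 0, 0, 1]
    - [-5.3, -18.5, 0, 0, 0, 0, 1]
    - [-6.6, -23, 0, 0, 0, 0, 1]
    - [-7.7, -27, 0, 0, 0, 0, 1]
    - [-8.6, -30, 0, 0, 0, 0, 1]

```text
time: 50.85
eef_pos: [0.5207, 0.3082, 0.2426]
ee_rot: [0.999, 0.046, -0.001, 0.0]
force: [0.5, -0.6, -3.2]
opening: 0.0553
finger_force: 43.3
```

jog_arm:
  deltas:
    - [-0.5, -1.9, 0, 0, 0, 0, 1]
    - [-0.63, -2.65, 0, 0, 0, 0, 1]
    - [-0.63, -2.7, 0.8, 0, 0, 0, 1]
    - [-0.63, -2.7, 2.2, 0, 0, 0, 1]
    - [-0.63, -2.7, 4, 0, 0, 0, 1]
    - [-0.63, -2.7, 6, 0, 0, 0, 1]
    - [-0.63, -2.7, 8, 0, 0, 0, 1]
    - [-0.63, -2.7, 9.5, 0, 0, 0, 1]

```text
time: 51.85
eef_pos: [0.514, 0.3315, 0.147]
ee_rot: [0.999, 0.044, -0.001, 0.0]
force: [-0.2, -0.5, -3.1]
opening: 0.055
finger_force: 43.3
```

jog_arm:
  deltas:
    - [0, 0, 1.2, 0, 0, 0, 1]
    - [0, 0, 2.2, 0, 0, 0, 1]
    - [0, 0, 3, 0, 0, 0, 1]
    - [0, 0, 3.7, 0, 0, 0, 1]
    - [0, 0, 4.2, 0, 0, 0, 1]
    - [0, 0, 4.6, 0, 0, 0, 1]
    - [0, 0, 4.8, 0, 0, 0, 1]
    - [0, 0, 4.9, 0, 0, 0, 1]

```text
time: 52.85
eef_pos: [0.5141, 0.3324, 0.0999]
ee_rot: [0.999, 0.045, 0.0, -0.0]
force: [0.0, 0.3, -2.8]
opening: 0.0551
finger_force: 43.3
```

jog_arm:
  deltas:
    - [0, 0, 0.1, 0, 0, 0, 1]
    - [0, 0, 0.2, 0, 0, 0, 1]
    - [0, 0, 0.3, 0, 0, 0, 1]
    - [0, 0, 0.4, 0, 0, 0, 1]
    - [0, 0, 0.5, 0, 0, 0, 1]
    - [0, 0, 0.55, 0, 0, 0, 1]
    - [0, 0, 0.57, 0, 0, 0, 1]
    - [0, 0, 0.57, 0, 0, 0, 1]

```text
time: 53.85
eef_pos: [0.5141, 0.3324, 0.0945]
ee_rot: [0.999, 0.045, 0.0, -0.0]
force: [-0.3, 0.1, 0.5]
opening: 0.0553
finger_force: 43.5
```

jog_arm:
  deltas:
    - [0, 0, -0.02, 0, 0, 0, 0.5]
    - [0, 0, -0.02, 0, 0, 0, 0.3]
    - [0, 0, -0.05, 0, 0, 0, 0.1]
    - [0, 0, -0.1, 0, 0, 0, 0]
    - [0, 0, -0.5, 0, 0, 0, 0]
    - [0, 0, -3, 0, 0, 0, 0]
    - [0, 0, -7, 0, 0, 0, 0]
    - [0, 0, -11, 0, 0, 0, 0]

```text
time: 54.85
eef_pos: [0.5139, 0.3323, 0.2056]
ee_rot: [0.999, 0.045, 0.0, -0.0]
force: [0.8, 1.0, 0.8]
opening: 0.0852
finger_force: 0.0
```

jog_arm:
  deltas:
    - [-0.5, 1, -3, 0, 0, 0, 0]
    - [-2, 5, -5, 0, 0, 0, 0]
    - [-4, 10, -5, 0, 0, 0, 0]
    - [-6, 15, -5, 0, 0, 0, 0]
    - [-8, 19, -5, 0, 0, 0, 0]
    - [-9, 22, -5, 0, 0, 0, 0]
    - [-9, 22, -5, 0, 0, 0, 0]
    - [-9, 22, -5, 0, 0, 0, 0]

```text
time: 55.85
eef_pos: [0.4443, 0.1056, 0.2544]
ee_rot: [0.999, 0.045, 0.0, -0.0]
force: [-0.5, 0.6, -0.3]
opening: 0.0849
finger_force: 0.0
```

Run:
```python
from rig import env,cams
from h import *
c=cams.capture("top");d=cams.capture("scene")
a=crop(c["image"],95,205,185,245,7);e=crop(d["image"],60,440,120,270,2)
w=np.zeros((60*7+300,770,3),np.uint8);w[:420,:770]=a;w[420:,:760]=e
w=w[:720];cv2.imwrite("pics/fin.png",cv2.resize(w,None,fx=.83,fy=.83))
```

```text
(no output)
```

View pics/fin.png

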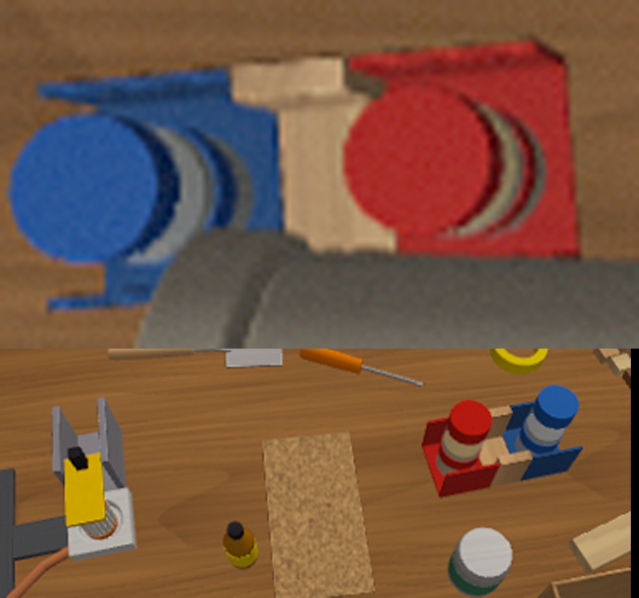

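The closing view shows both jars back in their bays: in crop pixels the red lid is at (506,193) against (503,194) at the start, and the blue at (101,226) against (104,225). The filter stands under the closed gate and the glue bottle has not moved.

```bash
python3 -c "
from rig import env
print(env.job_done())"
```

```text
the job is handed in; nothing more can be done
None
```

The filter stands fully down in the pump's seat with the gate closed to its stop, both jars are back upright within about 1 mm of where they started, and the job was handed in at about 56 s; `env.job_done()` returned no verdict.

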